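# Put the disperser kit back in its shadow-foam tray

## Robot

A 7-joint arm with a two-finger parallel gripper is mounted at the origin on the work surface. World frame = base frame: x ahead of the robot, y to its left, z up, the work surface at z = 0. Lengths are in mm, angles in rad, forces in N, time in s.
With the tool pointing down it reaches from about 400 to 875 mm from the base axis. Payload 4.4 kg.
Tool frame: the origin (TCP) lies between the finger pads; the fingertips stand 19 mm ahead of it and the grasp point (between the pads) is the TCP (ctrl.tips_ahead is the distance from the TCP to the fingertips, in mm); x points along the fingers, y is the direction in which the jaws open and shut, and the axes are right-handed (so a half turn about x gives the same grasp; the last joint's range is limited). The gripper opens to 85 mm and grips with 20 to 120 N. Pads are 22 mm wide; open, the fingers measure 114 mm over their backs; the gripper's body (76 mm by 85 mm) begins 54 mm behind the grasp point. The pads swing forward as they close: fully open they stand 13 mm farther back than shut.
Start: joints at [1.259, 0.628, 0.038, 1.517, -0.027, 0.996, -0.02], TCP at [158.194, -630.47, 216.513] pointing down, gripper open.
Joint ranges: [-3.06, 3.06], [-0.37, 2.12], [-1.25, 1.32], [0.18, 2.47], [-1.1, 4.24], [0.23, 1.98], [-2.94, 2.94]. Speed limits (rad/s): [2.57, 2.57, 3.14, 3.14, 3.14, 3.14, 3.14].

## Interface

Orientations are given as a unit quaternion [w, x, y, z].
In Python, from workcell import readout, optics, ctrl, finder gives the robot as it stands.
- The arm moves only by the tool play_rows, never from a script. Its argument "rows" is a list of rows, each an object of numbers: "dx", "dy", "dz": the shift along the tool's x, y, z in cm; "rx", "ry", "rz": the turn, a rotation vector about the tool's x, y, z in degrees; "claw": the opening in per cent of the stroke, from 0 (shut) to 100 (fully open). In form: [{"dx": .., "dy": .., "dz": .., "rx": .., "ry": .., "rz": .., "claw": ..}, ...]. A call has 1 to 8 rows; each row is the pose to reach, as a shift and turn from the pose commanded when the call began, along the tool's axes at that moment; what a row does not reach only later rows make up. A row lasts 1/10 s, in which the tool goes at most 50 mm and 8.59 degrees, less where a joint would pass 70% of its speed; a pose out of reach is approached as far as the arm can. A call with a gripper value outside its range is refused whole. The fingers move at their own pace and stop on an object; "squeeze" is the grip in N (left out, the last holds). Time passes only in rows, so rows that repeat a pose let the fingers close. It gives the time, the measured TCP pose, the force and the opening at its end, in the units of the state.
- readout.sense(): the state, without advancing time (a new reading comes with each control period).
- optics.snapshot(name): name is "scene" or "top" or "wrist"; returns the picture (384x512x3 uint8, red, green, blue); there is no depth.
- optics.get_calibration(name): a dict with "vfov" (degrees; the focal length in pixels is half the picture's height over the tangent of half this angle, whatever the lens; pixels are square), "cx", "cy" (the principal point, pixels), "R" (3x3) and "t" (3): a world point X has camera coordinates R X + t; the wrist camera has in their place "hand_eye" (4x4, takes a point from camera to tool coordinates, whose origin is the TCP and whose axes are the tool frame's). Camera axes: x right, y down, z forward; pixel columns grow to the right and rows downward; lengths in mm; the calibration is good to about 2 mm. A picture is of the moment at which its call begins: read the wrist's pose just before it. get_calibration takes no time and is no camera call.
- ctrl.hand_in(): hands the job in, once; it reports no verdict.
Trained networks look in the newest picture that a camera, given by its name, has taken for a name from the list of things; names that differ only in an ending like _2 or _b are one class to them, and where a whole thing is asked for, a point or a joint stands for the part that bears it (a point fixed in the world has none). Each returns a list of dicts, best first, with "p" (0 to 1); they miss things now and then, are a little off and sometimes report something else, mostly with a low value. They report only what shows in the picture. A call takes as long as a camera call. They do not tell look-alikes from the thing itself.
- finder.find_in(camera, label): "bbox" ([left, top, right, bottom] as shares, 0 to 1, of the picture: columns of its width, rows of its height, round what is visible of it).
- finder.trace(camera, label): "mask" (384x512 bool, what is visible of it) and "bbox" ([left, top, right, bottom] as shares, 0 to 1, of the picture: columns of its width, rows of its height, round what is visible of it).
The state is a dict: "t": time; "joint_pos": joint angles; "joint_vel": joint speeds; "joint_torque": joint torques, N m; "eef_pos": TCP position; "tcp_rot": TCP orientation; "force": force on the tool from outside, world axes, zero at the start; "wrist_torque": the same for the moment, N m; "opening": finger opening in mm.
Only numpy, scipy, OpenCV 4.12 (cv2) and the standard library are available. Lean on these libraries where they do the work, as an engineer would, in place of code of your own. Each camera call takes 0.05 s, during which the arm holds its last target. There are 200 camera calls.

## Task

Put the mixer's kit away in the foam tray: the steel grind gauge and the toothed disc, which are lying on the plain foam, and the spanner, which is on the bench beside the tray, each go into the cut-out of their own outline, fully down, flat and let go. The gauge and the disc are too wide to grip, so slide them over the foam until they drop in. Leave everything else standing where it is.

Things in the scene. Friction and masses are not known exactly. Their poses are not given: they have to be found in the camera images.
- tray: Fixed grey tray of dark foam, 277 (x) x 477 (y) mm; origin under its centre. Its top, rim included, is level 32 mm above the bench, broken only by 3 pockets 11 mm deep, floors yellow. Plain foam at x -132 to 7, y -137 to 232; at x 7 to 132 two inserts 185 mm wide (gauge pocket, disc pocket, in either order) centred at y 140 and -45; at y -232 to -137 the column with the spanner pocket.
- gauge_pocket (a point): Centre of the floor of the gauge's pocket: a rectangle 96 (x) x 156 (y) mm, 11 mm deep, axes parallel to the tray's. In the middle of each short side is a finger notch 32 mm wide (along x) that widens the pocket by 10 mm.
- disc_pocket (a point): Centre of the floor of the disc's pocket: round, 106 mm diameter, 11 mm deep, axes parallel to the tray's.
- spanner_pocket (a point): Centre of the floor of the spanner's pocket, 11 mm deep, axes parallel to the tray's. Along x: ring pocket 40 mm wide (y) at x -93 to -53, slot 27 wide, finger recess 80 wide at x -22 to 24, slot 27 wide, jaw pocket 54 wide at x 39 to 93 mm, so the jaw lies towards +x. The corners of both end pockets are cut off.
- gauge_centre (a point): Centre (half-way up) of the grind gauge: flat steel block 90 (x) x 150 (y) x 14 mm, about 0.6 kg, two dark grooves along y on its top; either way round will do, grooves up. It starts on the foam roughly in front of its own insert (it may overhang an edge), turned by up to 0.35 rad. Seated, its top stands 3 mm above the foam.
- disc_centre (a point): Centre (half-way up) of the dispersing disc: round toothed steel disc, 100 mm diameter, 14 mm high over the teeth, about 0.25 kg, flat on both sides; any rotation will do. It starts on the foam more or less in front of its own insert. Seated, its top stands 3 mm above the foam.
- spanner_centre (a point): Centre (half-way up) of the open-ended spanner, 177 mm long along x (-90 to 88), 13 mm thick, about 0.25 kg: shank 20 mm wide at x -60 to 40, ring end 34 wide at -x, open jaw 45 wide at +x. It starts flat on the bench to the left or right of the tray, jaw away from the robot, turned by up to 0.6 rad. Seated, its top stands 2 mm above the foam.
- spanner_jaw (a point): Point in the mouth of the spanner's open jaw, 66 mm along +x from the spanner's centre.
- pot: Small amber glass pot with a black cap, 34 mm diameter, 36 mm tall, standing on the disc's insert in a far corner beside the disc pocket; origin under its centre. Leave it.
- brush: Flat paint brush, 170 mm long (x) x 42 x 12 mm, lying on the bench on the other side of the tray from the spanner; origin on its underside, 3 mm short of mid-length. Leave it.
- beaker: Clear plastic beaker with a pink spoon, 82 mm diameter, 110 mm tall (spoon to 150), on the bench well to the right of the tray; origin under its centre. Leave it.
- can: Blue-labelled paint can, 84 mm diameter, 100 mm tall, on the bench left of and beyond the tray; origin under its centre. Leave it.
- bottle: White plastic bottle, 70 mm diameter, 170 mm tall, on the bench right of and beyond the tray; origin under its centre. Leave it.
- applicator: Steel film applicator, a block 40 (x) x 22 x 25 mm with a brass stripe on top, standing on the foam of the spanner column between the spanner pocket and the edge nearest the robot, about 110 mm towards -x from the tray centre; origin under its centre. Leave it.
There are look-alikes about, which are no part of the job. Leave any pink or purple look-alike of the part that bears gauge_centre alone. What is shaped like the part that bears disc_centre but blue is not meant.

How it is judged (in metres and radians):
At the end, for the whole second after the job is handed in: Each in its own pocket, at rest: centre within 6 mm of the pocket centre from above and at most 9.5 mm over its floor; gauge, disc level within 0.04 rad, grooves up; spanner within 0.05. Gauge parallel to pocket within 0.06 rad, spanner 0.08, jaw at the jaw end (horizontal distance between gauge_centre and gauge_pocket below 0.006 m and z of gauge_centre in the frame of gauge_pocket between 0 and 0.0095 m and linear speed of each of gauge, disc, spanner below 0.02 m/s and angle between each of gauge_centre, disc_centre's own z axis and vertical below 0.04 rad and angle between the y axis of gauge_centre and the y axis of gauge_pocket, either way round below 0.06 rad and horizontal distance between disc_centre and disc_pocket below 0.006 m and z of disc_centre in the frame of disc_pocket between 0 and 0.0095 m and horizontal distance between spanner_centre and spanner_pocket below 0.006 m and z of spanner_centre in the frame of spanner_pocket between 0 and 0.0095 m and angle between the z axis of spanner_centre and the z axis of spanner_pocket, either way round below 0.05 rad and angle between the x axis of spanner_centre and the x axis of spanner_pocket, either way round below 0.08 rad and x of spanner_jaw in the frame of spanner_pocket above 0.04 m); the robot touches nothing.
It fails at once if one of the other things (pot, brush, beaker, can, bottle, applicator) is shifted by more than 30 mm or tipped over (distance of any of pot, brush, beaker, can, bottle, applicator from where it was at the start of the episode above 0.03 m or angle between any of pot, brush, beaker, can, bottle, applicator's own z axis and vertical above 0.5 rad).
It also fails if it takes over 67 s, if anything falls off the work surface, if the arm or the gripper's body presses on something with over 40 N, if the wrist force passes 120 N, or if a joint passes its speed limit or range.

## Working session

There is one attempt and no reset: what is moved stays moved. The work goes in short steps, Python scripts to look and compute and a tool call to move; the robot and the scene stay as the last step left them, time stands still between calls to the robot, and variables do not carry over. Pictures are saved under pics/ and viewed, about 8 in all and at most 12, crops included, and the job is handed in when it is done.

Besides the shell and the picture viewer there is one more tool, called after "Emit:" as a command line: name --argument value ..., lists and objects as JSON in quotes. play_rows: Moves the arm, as the interface text tells. Its arguments: {"type":"object","properties":{"rows":{"type":"array","items":{"type":"object","properties":{"dx":{"type":"number"},"dy":{"type":"number"},"dz":{"type":"number"},"rx":{"type":"number"},"ry":{"type":"number"},"rz":{"type":"number"},"claw":{"type":"number"}}}},"squeeze":{"type":"number"}},"required":["rows"]}

```bash
mkdir -p pics; ls; python3 - <<'E'
from workcell import readout, optics, ctrl, finder
import cv2, numpy as np
s=readout.sense(); print(s['t'],s['eef_pos'],s['tcp_rot'],s['force'],s['opening'])
for c in ('top','scene'):
    im=optics.snapshot(c); cv2.imwrite(f'pics/{c}0.png',im[:,:,::-1])
    k=optics.get_calibration(c); print(c,k)
    for l in ('tray','gauge_centre','disc_centre','spanner_centre','pot','brush','applicator'):
        for d in finder.find_in(c,l)[:3]:
            b=d['bbox']; print(l,round(d['p'],2),[round(b[0]*512),round(b[1]*384),round(b[2]*512),round(b[3]*384)])
print(optics.get_calibration('wrist'))
a=cv2.imread('pics/top0.png'); cv2.imwrite('pics/top0b.png',cv2.resize(a,(800,600),interpolation=cv2.INTER_CUBIC))
print(readout.sense()['t'])
E
```

```text
pics
0.0 [ 158.05273377 -629.82751729  215.59884376] [-0.08604506 -0.70168489 -0.0873624   0.70185637] [-0.31014844 -0.02671586  0.57636682] 85.58791736134154
top {'vfov': 42.26143459843729, 'cx': 252.16186361514843, 'cy': 188.60902155934303, 'R': array([[-0.05962729, -0.99821817,  0.00225301],
       [-0.97573126,  0.05780737, -0.21120327],
       [ 0.2106967 , -0.01479181, -0.97743956]]), 't': array([ -51.52785992,  466.22182575, 1366.15048429])}
tray 0.88 [138, 92, 315, 221]
gauge_centre 0.82 [212, 153, 267, 190]
gauge_centre 0.79 [89, 273, 148, 320]
gauge_centre 0.65 [310, 222, 346, 274]
disc_centre 0.86 [162, 230, 194, 266]
disc_centre 0.74 [172, 166, 208, 199]
spanner_centre 0.74 [332, 147, 371, 202]
spanner_centre 0.4 [200, 103, 268, 154]
pot 0.41 [185, 116, 198, 131]
brush 0.86 [82, 161, 117, 214]
applicator 0.5 [293, 164, 306, 180]
scene {'vfov': 45.25913346230044, 'cx': 258.42625165172217, 'cy': 190.35666011278303, 'R': array([[-0.52939915,  0.84820773,  0.01673842],
       [ 0.70989318,  0.45370249, -0.53870746],
       [-0.4645301 , -0.27330878, -0.8423266 ]]), 't': array
[... 292 characters left out ...]
[144, 147, 173, 200]
spanner_centre 0.4 [154, 181, 349, 335]
spanner_centre 0.39 [335, 331, 375, 375]
pot 0.69 [221, 198, 281, 247]
pot 0.68 [257, 283, 268, 304]
brush 0.56 [360, 283, 415, 327]
brush 0.24 [252, 256, 331, 325]
applicator 0.69 [200, 182, 209, 196]
{'vfov': 69.05392103384851, 'cx': 255.28219873066794, 'cy': 194.59469380835455, 'hand_eye': array([[-1.18664954e-04, -2.65726500e-01,  9.64048450e-01,
        -1.58726575e+02],
       [ 9.99999978e-01,  1.34749962e-04,  1.60232182e-04,
         1.30167631e+00],
       [-1.72483429e-04,  9.64048448e-01,  2.65726478e-01,
        -6.76185224e+01],
       [ 0.00000000e+00,  0.00000000e+00,  0.00000000e+00,
         1.00000000e+00]])}
0.8
```

View pics/top0b.png

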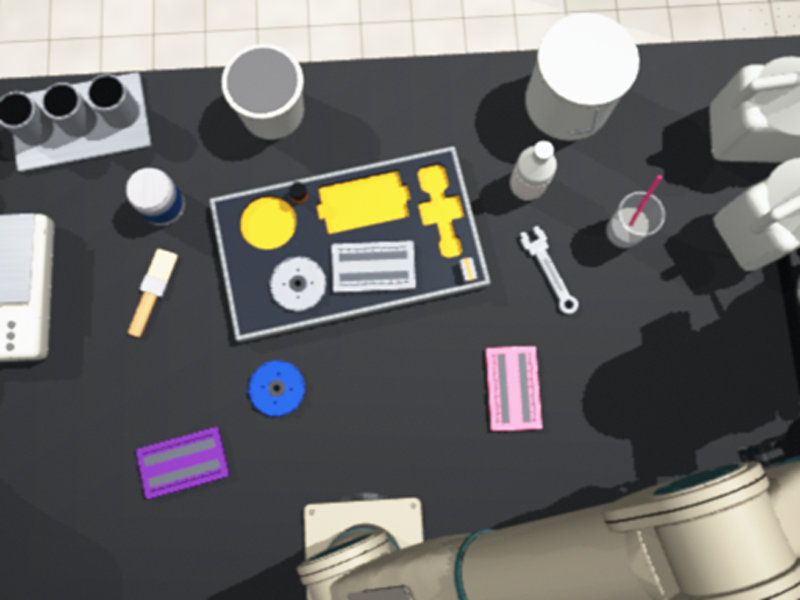

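```bash
cat > h.py <<'E'
import numpy as np, cv2
from workcell import readout, optics, ctrl, finder
from scipy.spatial.transform import Rotation as Ro
def rot(): 
    s=readout.sense(); q=s['tcp_rot']; return Ro.from_quat([q[1],q[2],q[3],q[0]]).as_matrix(), np.array(s['eef_pos'])
def cam(c):
    k=optics.get_calibration(c); f=192/np.tan(np.radians(k['vfov']/2))
    K=np.array([[f,0,k['cx']],[0,f,k['cy']],[0,0,1]])
    if c=='wrist':
        H=np.array(k['hand_eye']); R,p=rot(); Rw=R@H[:3,:3]; C=R@H[:3,3]+p
        return K,Rw.T,-Rw.T@C
    return K,np.array(k['R']),np.array(k['t'])
def depro(cm,px,z):
    K,R,t=cm; px=np.atleast_2d(px).astype(float)
    d=(R.T@np.linalg.inv(K)@np.c_[px,np.ones(len(px))].T).T; C=-R.T@t
    return (C+d*((z-C[2])/d[:,2])[:,None])[:,:2]
def proj(cm,X):
    K,R,t=cm; c=(K@(R@np.atleast_2d(X).T+t[:,None])).T; return c[:,:2]/c[:,2:]
def yellow(im):
    h=cv2.cvtColor(im,cv2.COLOR_RGB2HSV); return cv2.inRange(h,(20,140,120),(35,255,255))
E
python3 - <<'E'
from h import *
im=cv2.imread('pics/top0.png')[:,:,::-1].copy(); cm=cam('top')
m=yellow(im); n,l,st,ce=cv2.connectedComponentsWithStats(m)
for i in range(1,n):
    if st[i,4]>60: print('yel',st[i],ce[i],depro(cm,ce[i],21))
optics.snapshot('top')
d=finder.trace('top','tray')[0]['mask'].astype(np.uint8)
c=max(cv2.findContours(d,0,1)[0],key=cv2.contourArea)
w=depro(cm,c[:,0],32).astype(np.float32); r=cv2.minAreaRect(w); print('tray',r); print(cv2.boxPoints(r))
a=cv2.approxPolyDP(c,6,True)[:,0]; print(a.tolist(), depro(cm,a,32).round())
for l,z in (('gauge_centre',46),('disc_centre',46),('spanner_centre',13),('pot',68),('applicator',57)):
  for e in finder.trace('top',l):
    c=max(cv2.findContours(e['mask'].astype(np.uint8),0,1)[0],key=cv2.contourArea)
    r=cv2.minAreaRect(depro(cm,c[:,0],z).astype(np.float32)); print(l,round(e['p'],2),np.round(r[0]),np.round(r[1]),round(r[2],1), np.bincount(np.zeros(1,int)).size, im[e['mask']].mean(0).round())
E
```

```text
yel [267 105  30  60 982] [281.49796334 132.9185336 ] [[ 633.00627541 -177.03237517]]
yel [ 203  110   60   40 1673] [232.08248655 129.04124328] [[653.80849397 -30.5455228 ]]
yel [154 126  36  34 955] [171.23036649 142.2565445 ] [[623.28872199 151.86890223]]
tray ((572.6334228515625, -0.72369384765625), (284.89398193359375, 478.83197021484375), 9.36833381652832)
[[ 393.11407  212.3114 ]
 [ 471.05865 -260.13403]
 [ 752.1528  -213.75879]
 [ 674.2082   258.68665]]
[[290, 95], [257, 101], [266, 142], [143, 167], [152, 216], [312, 183]] [[ 747. -210.]
 [ 734. -110.]
 [ 604. -128.]
 [ 549.  234.]
 [ 403.  211.]
 [ 473. -253.]]
gauge_centre 0.95 [ 282. -282.] [ 92. 147.] 89.4 1 [221. 173. 202.]
gauge_centre 0.82 [520. -44.] [150.  94.] 89.5 1 [191. 195. 202.]
gauge_centre 0.79 [187. 307.] [ 90. 152.] 11.7 1 [137.  85. 175.]
disc_centre 0.72 [307. 140.] [95. 94.] 86.6 1 [ 49. 105. 219.]
disc_centre 0.64 [570.  -1.] [283. 474.] 9.6 1 [111. 113.  99.]
disc_centre 0.61 [495.  98.] [92. 97.] 86.6 1 [208. 211. 216.]
spanner_centre 0.59 [ 500. -375.] [179.  48.] 20.3 1 [193. 196. 201.]
applicator 0.43 [ 500. -215.] [45. 27.] 10.9 1 [205. 197. 174.]
```

```bash
cat >> h.py <<'E'
def goal(x,y,z,yaw,flip=0):
    """row numbers (cm,deg) to bring TCP to x,y,z mm, tool down, tool z axis at world angle yaw (deg)"""
    R,p=rot(); c,s=np.cos(np.radians(yaw)),np.sin(np.radians(yaw))
    zx=np.array([c,s,0]); xx=np.array([0,0,-1.]); G=np.c_[xx,np.cross(zx,xx),zx]
    d=R.T@(np.array([x,y,z])-p)/10; rv=Ro.from_matrix(R.T@G).as_rotvec(degrees=True)
    print('goal d',d.round(2),'r',rv.round(1)); return d,rv
E
python3 - <<'E'
from h import *
R,p=rot(); print(R.round(3),p, ctrl.tips_ahead)
goal(480,-300,230,15)
goal(480,-300,230,-165)
E
```

```text
[[ 0.     0.243 -0.97 ]
 [-0.    -0.97  -0.243]
 [-1.     0.    -0.   ]] [ 158.18934789 -630.48815608  216.51433412] 19.0
goal d [ -1.35 -24.22 -39.26] r [179.1  -0.    0. ]
goal d [ -1.35 -24.22 -39.26] r [-0.9 -0.  -0. ]
```

Emit:
play_rows --rows '[{"dx": -8.4, "dy": -41.9, "dz": -46.8, "rx": -4}, {"dx": -8.4, "dy": -41.9, "dz": -46.8, "rx": -4}, {"dx": -8.4, "dy": -41.9, "dz": -46.8, "rx": -4}, {"dx": -8.4, "dy": -41.9, "dz": -46.8, "rx": -4}, {"dx": -8.4, "dy": -41.9, "dz": -46.8, "rx": -4}, {"dx": -8.4, "dy": -41.9, "dz": -46.8, "rx": -4}, {"dx": -8.4, "dy": -41.9, "dz": -46.8, "rx": -4}, {"dx": -8.4, "dy": -41.9, "dz": -46.8, "rx": -4}]'

```text
invalid input
```

```bash
python3 - <<'E'
from h import *
R,p=rot(); print(R.round(3),p,readout.sense()['t'])
goal(510,-110,300,-170)
E
```

```text
[[ 0.     0.243 -0.97 ]
 [-0.    -0.97  -0.243]
 [-1.     0.    -0.   ]] [ 158.18934789 -630.48815608  216.51433412] 1.15
goal d [ -8.35 -41.92 -46.79] r [ 4.1 -0.  -0. ]
```

Emit:
play_rows --rows '[{"dx": -8.4, "dy": -41.9, "dz": -46.8, "rx": 4, "ry": 0, "rz": 0, "claw": 100}, {"dx": -8.4, "dy": -41.9, "dz": -46.8, "rx": 4, "ry": 0, "rz": 0, "claw": 100}, {"dx": -8.4, "dy": -41.9, "dz": -46.8, "rx": 4, "ry": 0, "rz": 0, "claw": 100}, {"dx": -8.4, "dy": -41.9, "dz": -46.8, "rx": 4, "ry": 0, "rz": 0, "claw": 100}, {"dx": -8.4, "dy": -41.9, "dz": -46.8, "rx": 4, "ry": 0, "rz": 0, "claw": 100}, {"dx": -8.4, "dy": -41.9, "dz": -46.8, "rx": 4, "ry": 0, "rz": 0, "claw": 100}, {"dx": -8.4, "dy": -41.9, "dz": -46.8, "rx": 4, "ry": 0, "rz": 0, "claw": 100}, {"dx": -8.4, "dy": -41.9, "dz": -46.8, "rx": 4, "ry": 0, "rz": 0, "claw": 100}]' --squeeze 60

```text
t: 1.95
eef_pos: [381.3, -300.4, 270.2]
tcp_rot: [0.062, 0.705, 0.062, -0.704]
force: [0.4, -0.3, -0.2]
opening: 85.2
```

```bash
python3 - <<'E'
from h import *
R,p=rot(); print(R.round(3),p,readout.sense()['t'])
goal(510,-110,300,-170)
E
```

```text
[[ 0.001  0.175 -0.985]
 [-0.001 -0.985 -0.175]
 [-1.     0.001 -0.001]] [ 381.29325896 -300.40747061  270.15943683] 1.95
goal d [ -2.98 -16.49 -16.  ] r [ 0.1 -0.  -0. ]
```

Emit:
play_rows --rows '[{"dx": -3, "dy": -16.5, "dz": -16, "rx": 0, "ry": 0, "rz": 0, "claw": 100}, {"dx": -3, "dy": -16.5, "dz": -16, "rx": 0, "ry": 0, "rz": 0, "claw": 100}, {"dx": -3, "dy": -16.5, "dz": -16, "rx": 0, "ry": 0, "rz": 0, "claw": 100}, {"dx": -3, "dy": -16.5, "dz": -16, "rx": 0, "ry": 0, "rz": 0, "claw": 100}, {"dx": -3, "dy": -16.5, "dz": -16, "rx": 0, "ry": 0, "rz": 0, "claw": 100}, {"dx": -3, "dy": -16.5, "dz": -16, "rx": 0, "ry": 0, "rz": 0, "claw": 100}, {"dx": -3, "dy": -16.5, "dz": -16, "rx": 0, "ry": 0, "rz": 0, "claw": 100}]'

```text
t: 2.65
eef_pos: [509.0, -111.3, 299.5]
tcp_rot: [-0.063, -0.704, -0.063, 0.704]
force: [-0.7, -0.5, 0.9]
opening: 85.4
```

```bash
cat >> h.py <<'E'
def measure(name,cam_='wrist',labels=(('gauge_centre',46),('disc_centre',46),('spanner_centre',13))):
    cm=cam(cam_); im=optics.snapshot(cam_); cv2.imwrite(f'pics/{name}.png',im[:,:,::-1])
    print('t',readout.sense()['t'],'p',rot()[1].round(1))
    m=yellow(im); n,l,st,ce=cv2.connectedComponentsWithStats(m)
    for i in range(1,n):
        if st[i,4]>150:
            c=max(cv2.findContours((l==i).astype(np.uint8),0,1)[0],key=cv2.contourArea)
            r=cv2.minAreaRect(depro(cm,c[:,0],21).astype(np.float32)); print('yel',st[i],np.round(r[0],1),np.round(r[1],1),round(r[2],1),'cent',depro(cm,ce[i],21).round(1))
    for lb,z in labels:
      for e in finder.trace(cam_,lb):
        if e['p']<.35 or e['mask'].sum()<50: continue
        c=max(cv2.findContours(e['mask'].astype(np.uint8),0,1)[0],key=cv2.contourArea)
        r=cv2.minAreaRect(depro(cm,c[:,0],z).astype(np.float32)); b=np.array(e['bbox'])*[512,384,512,384]
        print(lb,round(e['p'],2),b.round().astype(int),np.round(r[0],1),np.round(r[1],1),round(r[2],1),im[e['mask']].mean(0).round())
    return cm,im
E
python3 - <<'E'
from h import *
cm,im=measure('w1',labels=(('gauge_centre',46),('disc_centre',46),('spanner_centre',13),('tray',32),('pot',68),('applicator',57)))
cv2.imwrite('pics/w1b.png',cv2.resize(im[:,:,::-1],(800,600)))
E
```

```text
t 2.7 p [ 508.4 -112.5  299.4]
yel [  50    8   73   82 4656] [624.7 152.1] [103.5 102.9] 25.7 cent [[626.7 152.4]]
yel [ 155   13  127   76 8577] [655.7 -33.1] [ 95.9 178.9] 9.6 cent [[657.6 -32.6]]
yel [ 288   19   56  136 4513] [ 629.4 -181.2] [186.8  79.8] 9.3 cent [[ 641.8 -179.2]]
gauge_centre 0.89 [  0 265  39 314] [229.  243.6] [ 60.6 105.5] 86.5 [109.  70. 137.]
gauge_centre 0.84 [157 109 267 185] [523.4 -45.2] [149.8  90.1] 89.1 [182. 189. 192.]
gauge_centre 0.81 [296 257 354 330] [ 310.2 -273.7] [ 89.1 145.9] 88.3 [196. 141. 163.]
disc_centre 0.82 [ 80 112 149 181] [500.4  94.5] [103.3 100.2] 86.5 [191. 197. 199.]
disc_centre 0.66 [106   3 143  31] [671.6  89.9] [35.6 46.1] 10.2 [49. 41. 35.]
disc_centre 0.65 [ 61 216 123 271] [334.  124.4] [91.9 99.6] 45.3 [ 50.  99. 199.]
disc_centre 0.58 [  3   0 361 195] [573.  -5.] [263.3 465.9] 10.2 [110. 114.  95.]
spanner_centre 0.65 [395 139 425 241] [ 504.5 -377.9] [176.7  49. ] 23.7 [174. 179. 181.]
tray 0.75 [  2   3 362 198] [574.2  -1. ] [274.3 482.5] 9.6 [111. 114.  96.]
tray 0.71 [159 107 269 185] [521.6 -43.7] [154.9  93.2] 89.2 [182. 189. 192.]
pot 0.85 [106   1 145  32] [668.8  80.3] [47.1 31.1] 63.0 [50. 41. 35.]
applicator 0.88 [318 166 334 198] [ 506.4 -215.7] [42.4 27.2] 8.2 [194. 187. 161.]
applicator 0.57 [  3   0 359 195] [573.9  -7.4] [254.7 453.4] 10.2 [111. 114.  95.]
```

View pics/w1b.png

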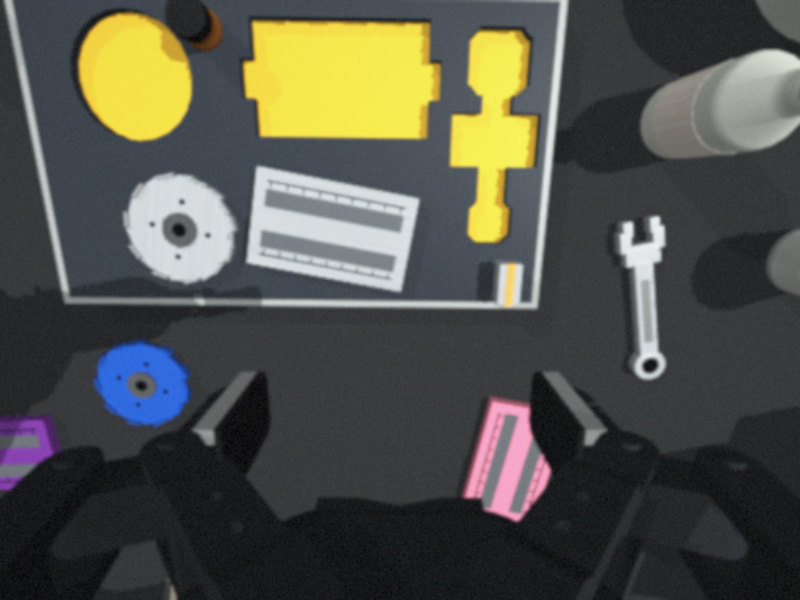

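```bash
python3 - <<'E'
from h import *
goal(490,-378,150,-158)
for l,z in (('beaker',110),('bottle',170),('brush',12),('can',100)):
    for e in finder.find_in('top',l)[:1]:
        b=np.array(e['bbox'])*[512,384,512,384]; print(l,e['p'],depro(cam('top'),[[(b[0]+b[2])/2,(b[1]+b[3])/2]],z/2).round())
E
```

```text
goal d [14.96 25.82  6.42] r [-12.   0.  -0.]
beaker 0.8 [[ 575. -531.]]
bottle 0.85 [[ 673. -352.]]
brush 0.87 [[502. 375.]]
can 0.95 [[678. 355.]]
```

Emit:
play_rows --rows '[{"dx": 15, "dy": 25.8, "dz": 6.4, "rx": -12, "ry": 0, "rz": 0, "claw": 100}, {"dx": 15, "dy": 25.8, "dz": 6.4, "rx": -12, "ry": 0, "rz": 0, "claw": 70}, {"dx": 15, "dy": 25.8, "dz": 6.4, "rx": -12, "ry": 0, "rz": 0, "claw": 70}, {"dx": 15, "dy": 25.8, "dz": 6.4, "rx": -12, "ry": 0, "rz": 0, "claw": 70}, {"dx": 15, "dy": 25.8, "dz": 6.4, "rx": -12, "ry": 0, "rz": 0, "claw": 70}, {"dx": 15, "dy": 25.8, "dz": 6.4, "rx": -12, "ry": 0, "rz": 0, "claw": 70}, {"dx": 15, "dy": 25.8, "dz": 6.4, "rx": -12, "ry": 0, "rz": 0, "claw": 70}, {"dx": 15, "dy": 25.8, "dz": 6.4, "rx": -12, "ry": 0, "rz": 0, "claw": 70}]'

```text
t: 4.0
eef_pos: [489.7, -378.1, 148.1]
tcp_rot: [-0.134, -0.694, -0.135, 0.695]
force: [1.4, 0.9, -0.0]
opening: 60.2
```

```bash
python3 - <<'E'
from h import *
cm,im=measure('w2',labels=(('spanner_centre',13),))
e=max(finder.trace('wrist','spanner_centre'),key=lambda e:e['p']); m=e['mask']
ys,xs=np.nonzero(m); w=depro(cm,np.c_[xs,ys],13)
# shank axis: centreline by slicing along rough axis
v=np.linalg.svd(w-w.mean(0),full_matrices=False)[2][0]; v*=np.sign(v[0])
for it in range(4):
    n=np.array([-v[1],v[0]]); u=w@v; q=w@n; lo,hi=u.min(),u.max()
    bins=np.arange(lo+35,lo+125,5); c=np.array([((q[(u>=b)&(u<b+5)]).min()+(q[(u>=b)&(u<b+5)]).max())/2 for b in bins]); wd=[np.ptp(q[(u>=b)&(u<b+5)]) for b in bins]
    k=np.polyfit(bins+2.5,c,1); v=v+k[0]*n; v/=np.linalg.norm(v)
n=np.array([-v[1],v[0]]); cen=v*(lo+90)+n*np.polyval(k,lo+90)
print('len',hi-lo,'yaw',np.degrees(np.arctan2(v[1],v[0])),'centre',cen,'widths',np.round(wd))
yaw=np.degrees(np.arctan2(v[1],v[0]))
goal(cen[0],cen[1],22,yaw-180)
cv2.imwrite('pics/w2b.png',im[:,:,::-1])
E
```

```text
t 4.05 p [ 491.2 -376.3  149.2]
yel [  70    0   41   70 2227] [ 565.6 -186. ] [58.3 35.7] 9.8 cent [[ 563.7 -186.4]]
spanner_centre 0.84 [239  82 284 249] [ 503.4 -377.1] [176.5  44.9] 20.9 [225. 229. 230.]
len 176.12674368492432 yaw 22.427167755977425 centre [ 505.33687122 -377.33007831] widths [18. 18. 18. 18. 19. 19. 19. 18. 19. 19. 18. 19. 19. 19. 18. 18. 19. 19.]
goal d [12.84  0.7  -1.08] r [-0.2 -0.1 -0. ]
```

View pics/w2b.png

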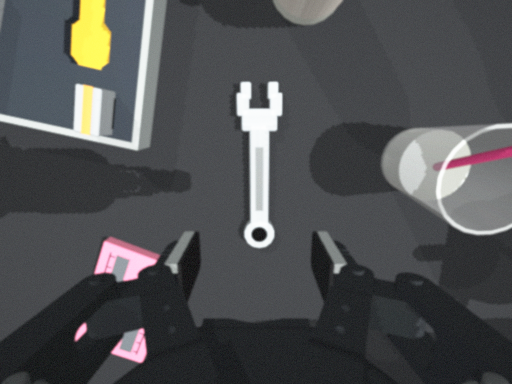

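Emit:
play_rows --rows '[{"dx": 4, "dy": 0.7, "dz": -1.1, "rx": 0, "ry": 0, "rz": 0, "claw": 65}, {"dx": 8, "dy": 0.7, "dz": -1.1, "rx": 0, "ry": 0, "rz": 0, "claw": 65}, {"dx": 11, "dy": 0.7, "dz": -1.1, "rx": 0, "ry": 0, "rz": 0, "claw": 65}, {"dx": 12.6, "dy": 0.7, "dz": -1.1, "rx": 0, "ry": 0, "rz": 0, "claw": 65}, {"dx": 12.6, "dy": 0.7, "dz": -1.1, "rx": 0, "ry": 0, "rz": 0, "claw": 50}, {"dx": 12.6, "dy": 0.7, "dz": -1.1, "rx": 0, "ry": 0, "rz": 0, "claw": 15}, {"dx": 12.6, "dy": 0.7, "dz": -1.1, "rx": 0, "ry": 0, "rz": 0, "claw": 15}, {"dx": 12.6, "dy": 0.7, "dz": -1.1, "rx": 0, "ry": 0, "rz": 0, "claw": 15}]' --squeeze 60

```text
t: 4.95
eef_pos: [505.1, -379.9, 25.4]
tcp_rot: [0.136, 0.695, 0.135, -0.693]
force: [0.5, -0.1, 0.5]
opening: 12.8
```

```bash
python3 - <<'E'
from h import *
R,p=rot(); s=readout.sense(); print(p,s['opening'],s['force'],R[:,2])
E
```

```text
[ 505.10568304 -379.92280683   25.37820734] 12.759523049113298 [ 0.48831563 -0.1357495   0.48712546] [-0.92666249 -0.3758903  -0.00176438]
```

```bash
python3 - <<'E'
from h import *
cm,im=measure('w3',labels=(('spanner_centre',13),))
cv2.imwrite('pics/w3b.png',cv2.resize(im[120:384,130:400,::-1],(800,600)))
goal(505,-377.5,20,-157.6)
E
```

```text
t 5.0 p [ 504.8 -379.8   25.1]
spanner_centre 0.88 [214  80 286 324] [ 510.7 -377.4] [164.1  44.5] 23.8 [231. 234. 235.]
goal d [ 0.48 -0.19 -0.12] r [-0.3 -0.1 -0.1]
```

View pics/w3b.png

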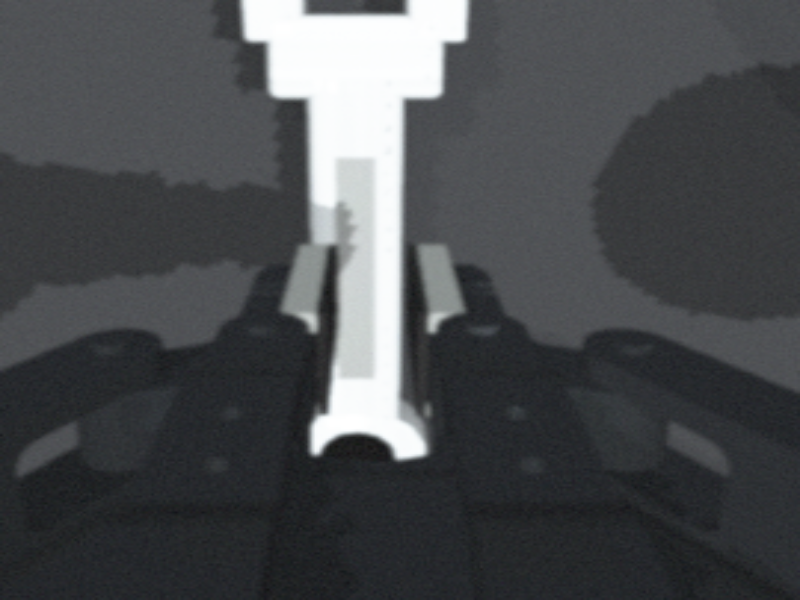

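Emit:
play_rows --rows '[{"dx": 0, "dy": -0.3, "dz": 0, "rx": 0, "ry": 0, "rz": 0, "claw": 50}, {"dx": 0, "dy": -0.3, "dz": 0, "rx": 0, "ry": 0, "rz": 0, "claw": 50}, {"dx": 0, "dy": -0.3, "dz": 0, "rx": 0, "ry": 0, "rz": 0, "claw": 50}, {"dx": 0.3, "dy": -0.3, "dz": 0, "rx": 0, "ry": 0, "rz": 0, "claw": 50}, {"dx": 0.6, "dy": -0.3, "dz": 0, "rx": 0, "ry": 0, "rz": 0, "claw": 50}, {"dx": 0.8, "dy": -0.3, "dz": 0, "rx": 0, "ry": 0, "rz": 0, "claw": 50}]'

```text
t: 5.65
eef_pos: [502.6, -376.3, 15.0]
tcp_rot: [-0.135, -0.694, -0.136, 0.694]
force: [-1.3, 0.5, -0.1]
opening: 42.5
```

```bash
python3 - <<'E'
from h import *
R,p=rot(); s=readout.sense(); print(p,s['opening'],s['force'],s['joint_torque'])
goal(505,-377.5,0,-157.6)
E
```

```text
[ 502.62802782 -376.28111744   14.98731838] 42.53150891193775 [-1.34336789  0.50584129 -0.14297557] [ 2.68216012e-03 -6.02876401e+01 -1.56139123e-02 -1.24884921e+01
  5.78196647e-03  1.46495708e-02  1.48643066e-03]
goal d [ 1.5   0.2  -0.17] r [-0.3  0.   0. ]
```

Emit:
play_rows --rows '[{"dx": 0.4, "dy": 0.1, "dz": -0.1, "rx": 0, "ry": 0, "rz": 0, "claw": 50}, {"dx": 0.8, "dy": 0.1, "dz": -0.1, "rx": 0, "ry": 0, "rz": 0, "claw": 50}, {"dx": 1.2, "dy": 0.1, "dz": -0.1, "rx": 0, "ry": 0, "rz": 0, "claw": 50}, {"dx": 1.2, "dy": 0.1, "dz": -0.1, "rx": 0, "ry": 0, "rz": 0, "claw": 50}]'

```text
t: 6.05
eef_pos: [503.7, -376.6, 2.7]
tcp_rot: [-0.135, -0.694, -0.136, 0.694]
force: [0.4, -0.3, -0.2]
opening: 42.3
```

```bash
python3 - <<'E'
from h import *
cm,im=measure('w4',labels=())
cv2.imwrite('pics/w4b.png',cv2.resize(im[120:384,130:400,::-1],(600,450)))
R,p=rot(); s=readout.sense(); print(p,s['opening'],s['force'])
E
```

```text
t 6.1 p [ 503.9 -376.8    3.1]
[ 503.87521408 -376.76908222    3.07317041] 43.13641418157095 [-0.86997051 -0.58541458  0.48085933]
```

View pics/w4b.png

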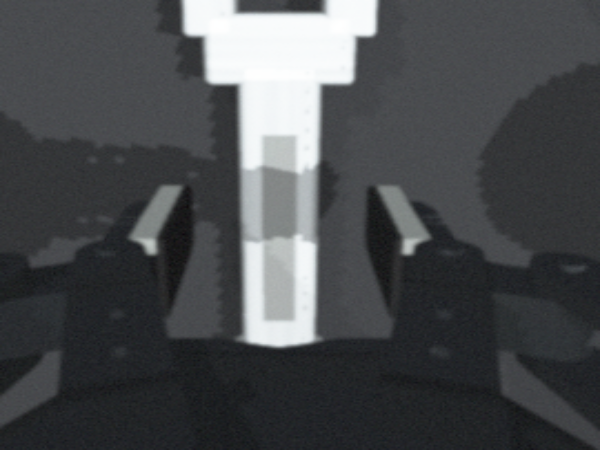

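Emit:
play_rows --rows '[{"dx": 0.4, "dy": 0, "dz": -0.1, "rx": 0, "ry": 0, "rz": 0, "claw": 50}, {"dx": 0.8, "dy": 0, "dz": -0.1, "rx": 0, "ry": 0, "rz": 0, "claw": 50}, {"dx": 1.0, "dy": 0, "dz": -0.1, "rx": 0, "ry": 0, "rz": 0, "claw": 50}, {"dx": 1.0, "dy": 0, "dz": -0.1, "rx": 0, "ry": 0, "rz": 0, "claw": 50}]'

```text
t: 6.5
eef_pos: [504.8, -376.4, -6.9]
tcp_rot: [-0.135, -0.694, -0.136, 0.694]
force: [0.4, 1.2, 0.1]
opening: 42.6
```

Emit:
play_rows --rows '[{"dx": 0.1, "dy": 0, "dz": 0, "rx": 0, "ry": 0, "rz": 0, "claw": 50}, {"dx": 0.2, "dy": 0, "dz": 0, "rx": 0, "ry": 0, "rz": 0, "claw": 50}]'

```text
t: 6.7
eef_pos: [505.2, -376.7, -8.4]
tcp_rot: [0.135, 0.694, 0.135, -0.694]
force: [0.3, -0.5, -0.6]
opening: 42.6
```

Emit:
play_rows --rows '[{"dx": 0.15, "dy": 0, "dz": 0, "rx": 0, "ry": 0, "rz": 0, "claw": 50}, {"dx": 0.3, "dy": 0, "dz": 0, "rx": 0, "ry": 0, "rz": 0, "claw": 40}, {"dx": 0.3, "dy": 0, "dz": 0, "rx": 0, "ry": 0, "rz": 0, "claw": 10}, {"dx": 0.3, "dy": 0, "dz": 0, "rx": 0, "ry": 0, "rz": 0, "claw": 10}, {"dx": 0.3, "dy": 0, "dz": 0, "rx": 0, "ry": 0, "rz": 0, "claw": 10}, {"dx": 0.3, "dy": 0, "dz": 0, "rx": 0, "ry": 0, "rz": 0, "claw": 10}]' --squeeze 60

```text
t: 7.3
eef_pos: [505.1, -376.6, -11.4]
tcp_rot: [-0.135, -0.694, -0.135, 0.694]
force: [-0.1, -0.3, 1.5]
opening: 18.4
```

```bash
python3 - <<'E'
from h import *
R,p=rot(); s=readout.sense(); print(p,s['opening'],s['force'])
E
```

```text
[ 505.057113   -376.58419539  -11.37179997] 18.386559244481088 [-0.10560367 -0.27457286  1.46451821]
```

```bash
python3 - <<'E'
from h import *
goal(629.4,-181.2,70,-170.5)
E
```

```text
goal d [ -8.14 -13.43 -18.87] r [12.6  0.  -0. ]
```

Emit:
play_rows --rows '[{"dx": -4, "dy": 0, "dz": 0, "rx": 0, "ry": 0, "rz": 0, "claw": 10}, {"dx": -8.1, "dy": 0, "dz": 0, "rx": 0, "ry": 0, "rz": 0, "claw": 10}, {"dx": -8.1, "dy": -2.7, "dz": -3.8, "rx": 3, "ry": 0, "rz": 0, "claw": 10}, {"dx": -8.1, "dy": -5.4, "dz": -7.5, "rx": 6, "ry": 0, "rz": 0, "claw": 10}, {"dx": -8.1, "dy": -8.1, "dz": -11.3, "rx": 9, "ry": 0, "rz": 0, "claw": 10}, {"dx": -8.1, "dy": -10.8, "dz": -15, "rx": 12, "ry": 0, "rz": 0, "claw": 10}, {"dx": -8.1, "dy": -13.4, "dz": -18.9, "rx": 12.6, "ry": 0, "rz": 0, "claw": 10}, {"dx": -8.1, "dy": -13.4, "dz": -18.9, "rx": 12.6, "ry": 0, "rz": 0, "claw": 10}]'

```text
t: 8.1
eef_pos: [635.0, -169.6, 69.1]
tcp_rot: [0.06, 0.706, 0.065, -0.703]
force: [0.4, 1.7, -1.8]
opening: 17.5
```

```bash
python3 - <<'E'
from h import *
cm,im=measure('w5',labels=())
R,p=rot(); s=readout.sense(); print(p,s['opening'],s['force'],np.degrees(np.arctan2(R[1,2],R[0,2])))
cv2.imwrite('pics/w5b.png',im[:,:,::-1])
goal(629.4,-181.2,70,-170.5)
E
```

```text
t 8.15 p [ 632.2 -174.7   68.9]
yel [    0    82   196   134 24323] [655.9 -42.3] [ 96.9 155.9] 9.5 cent [[658.7 -43.9]]
yel [ 235   92   42   39 1420] [ 706.4 -158. ] [25.9 29.6] 10.2 cent [[ 705.8 -158.1]]
yel [293 106  15  62 298] [ 694.3 -193.6] [43.9  8.5] 7.0 cent [[ 688.9 -194.8]]
yel [ 275  178   45   68 2069] [ 637.4 -203.1] [55.1 33.4] 10.0 cent [[ 636.7 -203.5]]
yel [215 192  21  45 822] [ 625.8 -148.1] [36.7 15.7] 9.1 cent [[ 628.2 -147.5]]
yel [274 286   9  34 173] [ 554.8 -204.9] [32.8  6.9] 11.2 cent [[ 550.3 -204.8]]
[ 632.22967409 -174.67700116   68.85743291] 18.410938871199438 [-1.2170822  -0.11592892 -3.48150925] -170.03195248673424
goal d [-0.12  0.59  0.39] r [ 0.5 -0.1  0.2]
```

View pics/w5b.png

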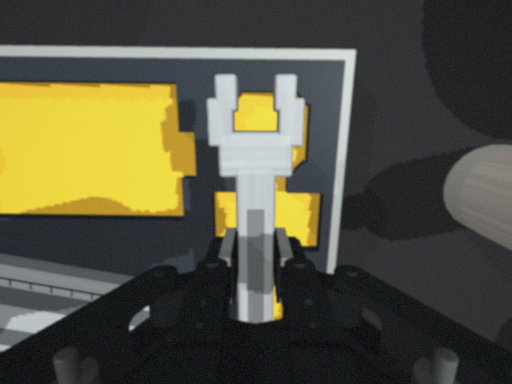

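Emit:
play_rows --rows '[{"dx": 0, "dy": 0.6, "dz": 0.4, "rx": 0.5, "ry": 0, "rz": 0, "claw": 10}, {"dx": 0, "dy": 0.6, "dz": 0.4, "rx": 0.5, "ry": 0, "rz": 0, "claw": 10}, {"dx": 0, "dy": 0.6, "dz": 0.4, "rx": 0.5, "ry": 0, "rz": 0, "claw": 10}]'

```text
t: 8.45
eef_pos: [625.6, -190.8, 69.4]
tcp_rot: [-0.054, -0.705, -0.054, 0.705]
force: [0.6, -0.1, -2.4]
opening: 18.3
```

```bash
cat > sp.py <<'E'
from h import *
cm=cam('wrist'); im=optics.snapshot('wrist')
m=yellow(im); m[:,:200]=0
ys,xs=np.nonzero(m); w=depro(cm,np.c_[xs,ys],21); a=np.radians(9.5); ex=np.array([np.cos(a),np.sin(a)]); ey=np.array([-ex[1],ex[0]])
u=w@ex; v=w@ey
P=np.array([629.4,-181.2]); u0,v0=P@ex,P@ey
k=(abs(u-u0)<16)&(abs(v-v0)<60)
print('recess v', v[k].max()-v0, v[k].min()-v0, 'mid',(v[k].max()+v[k].min())/2-v0)
for s in (1,-1):
  k=(s*(v-v0)>18)&(s*(v-v0)<39)&(abs(u-u0)<30)
  if k.sum()>20: print('recess u side',s,np.percentile(u[k],[1,99])-u0)
R,p=rot(); s=readout.sense(); print(p,s['opening'],s['force'],np.degrees(np.arctan2(R[1,2],R[0,2])),R[:,0].round(4))
# spanner in hand: left/right edges of shank at gray-white
g=cv2.cvtColor(im,cv2.COLOR_RGB2HSV); b=((g[:,:,1]<40)&(g[:,:,2]>110)).astype(np.uint8)
zt=p[2]+11.4+13
for r in (185,195,205,215,70+10,100,120,140,150,160):
    c=np.nonzero(b[r,195:325])[0]+195
    if len(c): e=depro(cm,[[c.min(),r],[c.max(),r]],zt)@np.c_[ex,ey]-[u0,v0]; print(r,c.min(),c.max(),e.round(1).tolist())
d=goal(629.4,-181.2,70,-170.5)
E
python3 sp.py
```

```text
recess v 33.702505330774216 -39.009874406896756 mid -2.6536845380612704
recess u side 1 [-22.75676332  21.01692531]
recess u side -1 [-21.87082539  18.02836247]
[ 625.96199902 -189.9761221    69.51962747] 17.681238728205088 [-0.30764104  0.58652722 -2.87833422] -171.1925097702498 [-5.e-04 -6.e-04 -1.e+00]
185 236 314 [[30.4, -1.0], [29.9, -39.5]]
195 237 313 [[25.3, -1.3], [24.8, -39.3]]
205 237 313 [[20.1, -1.2], [19.6, -39.5]]
215 237 312 [[14.7, -1.0], [14.2, -39.2]]
80 215 319 [[78.9, 6.9], [78.3, -39.7]]
100 208 318 [[70.4, 10.5], [69.8, -39.6]]
120 208 317 [[61.6, 11.1], [61.0, -39.6]]
140 209 316 [[52.5, 11.1], [51.8, -39.5]]
150 219 315 [[47.7, 6.6], [47.1, -39.3]]
160 219 315 [[42.9, 6.8], [42.3, -39.5]]
goal d [-0.05 -0.81 -0.47] r [-0.7  0.  -0. ]
```

Emit:
play_rows --rows '[{"dx": 0, "dy": -0.8, "dz": -0.5, "rx": -0.7, "ry": 0, "rz": 0, "claw": 10}, {"dx": 0, "dy": -0.8, "dz": -0.5, "rx": -0.7, "ry": 0, "rz": 0, "claw": 10}, {"dx": 0, "dy": -0.8, "dz": -0.5, "rx": -0.7, "ry": 0, "rz": 0, "claw": 10}, {"dx": 0, "dy": -0.8, "dz": -0.5, "rx": -0.7, "ry": 0, "rz": 0, "claw": 10}, {"dx": 0, "dy": -0.8, "dz": -0.5, "rx": -0.7, "ry": 0, "rz": 0, "claw": 10}]'

```text
t: 9.0
eef_pos: [630.5, -179.5, 69.6]
tcp_rot: [-0.06, -0.705, -0.06, 0.705]
force: [-0.7, -0.4, -3.1]
opening: 17.9
```

```bash
sed -i 's/m\[:,:200\]=0/m[:,:202]=0/; s/g\[:,:,1\]<40)/g[:,:,1]<25)/' sp.py; python3 sp.py
```

```text
recess v 41.661692440668446 -39.15012558642968 mid 1.2557834271193542
recess u side 1 [-22.64930559  21.00849213]
recess u side -1 [-22.45370587  20.41539811]
[ 630.472314   -179.51030503   69.51949059] 17.859539545964267 [ 0.34394888  0.07367365 -3.07303308] -170.33144153191176 [-1.e-04 -2.e-04 -1.e+00]
185 237 324 [[36.9, 9.4], [37.1, -33.6]]
195 237 324 [[31.8, 9.5], [31.9, -34.0]]
205 237 324 [[26.6, 9.6], [26.7, -34.4]]
215 237 324 [[21.2, 9.6], [21.4, -34.7]]
80 214 297 [[85.3, 19.0], [85.4, -18.2]]
100 206 304 [[76.8, 23.0], [76.9, -21.8]]
120 207 324 [[68.0, 22.9], [68.1, -31.5]]
140 208 324 [[58.8, 22.8], [59.0, -32.1]]
150 218 324 [[54.1, 18.2], [54.3, -32.5]]
160 219 324 [[49.3, 17.9], [49.5, -32.8]]
goal d [-0.05  0.15  0.13] r [ 0.2  0.  -0. ]
```

Emit:
play_rows --rows '[{"dx": 1.5, "dy": -0.1, "dz": 0.15, "rx": 0.2, "ry": 0, "rz": 0, "claw": 10}, {"dx": 3, "dy": -0.1, "dz": 0.15, "rx": 0.2, "ry": 0, "rz": 0, "claw": 10}, {"dx": 4.5, "dy": -0.1, "dz": 0.15, "rx": 0.2, "ry": 0, "rz": 0, "claw": 10}, {"dx": 4.5, "dy": -0.1, "dz": 0.15, "rx": 0.2, "ry": 0, "rz": 0, "claw": 10}, {"dx": 4.8, "dy": -0.1, "dz": 0.15, "rx": 0.2, "ry": 0, "rz": 0, "claw": 10}, {"dx": 5.2, "dy": -0.1, "dz": 0.15, "rx": 0.2, "ry": 0, "rz": 0, "claw": 10}, {"dx": 5.5, "dy": -0.1, "dz": 0.15, "rx": 0.2, "ry": 0, "rz": 0, "claw": 10}, {"dx": 5.8, "dy": -0.1, "dz": 0.15, "rx": 0.2, "ry": 0, "rz": 0, "claw": 10}]'

```text
t: 9.85
eef_pos: [629.2, -178.6, 11.7]
tcp_rot: [0.059, 0.705, 0.058, -0.704]
force: [0.2, -0.1, -2.2]
opening: 18.1
```

```bash
python3 sp.py
```

```text
recess v 32.905152364645915 -39.05543632494545 mid -3.0751419801497377
recess u side 1 [-10.87145251  20.12435623]
recess u side -1 [-18.82309372  19.52465515]
[ 628.78072472 -178.50933007   11.11572776] 18.44475754457482 [-0.92575211  0.28619483 -3.01468081] -170.51829742538334 [-3.e-04  1.e-04 -1.e+00]
185 236 274 [[35.7, 10.9], [35.7, -8.0]]
195 237 274 [[30.5, 10.5], [30.5, -8.1]]
205 237 274 [[25.3, 10.6], [25.3, -8.2]]
215 237 273 [[19.9, 10.7], [19.9, -7.7]]
80 215 296 [[84.3, 19.5], [84.3, -17.0]]
100 207 303 [[75.8, 23.5], [75.7, -20.6]]
120 208 303 [[66.9, 23.4], [66.9, -21.0]]
140 209 302 [[57.7, 23.3], [57.7, -20.9]]
150 219 291 [[53.0, 18.7], [53.0, -15.8]]
160 219 291 [[48.2, 18.9], [48.1, -16.0]]
goal d [-5.89  0.27 -0.02] r [-0.  0.  0.]
```

Emit:
play_rows --rows '[{"dx": 0.15, "dy": 0, "dz": 0, "rx": 0, "ry": 0, "rz": 0, "claw": 10}, {"dx": 0.15, "dy": 0, "dz": 0, "rx": 0, "ry": 0, "rz": 0, "claw": 42}, {"dx": 0.15, "dy": 0, "dz": 0, "rx": 0, "ry": 0, "rz": 0, "claw": 42}, {"dx": -3, "dy": 0, "dz": 0, "rx": 0, "ry": 0, "rz": 0, "claw": 42}, {"dx": -8, "dy": 0, "dz": 0, "rx": 0, "ry": 0, "rz": 0, "claw": 42}, {"dx": -12, "dy": 0, "dz": 0, "rx": 0, "ry": 0, "rz": 0, "claw": 42}, {"dx": -15, "dy": 0, "dz": 6, "rx": 0, "ry": 0, "rz": 0, "claw": 42}, {"dx": -15, "dy": 0, "dz": 6, "rx": 0, "ry": 0, "rz": 0, "claw": 42}]'

```text
t: 10.7
eef_pos: [568.1, -190.2, 165.0]
tcp_rot: [0.059, 0.706, 0.057, -0.704]
force: [0.3, -0.8, -0.1]
opening: 35.9
```

```bash
python3 - <<'E'
from h import *
cm,im=measure('w6',labels=(('spanner_centre',34),('gauge_centre',46)))
R,p=rot(); s=readout.sense(); print(p,s['opening'],s['force'])
cv2.imwrite('pics/w6b.png',im[:,:,::-1])
E
```

```text
t 10.75 p [ 566.4 -190.8  165.2]
yel [   21    19   180   105 17023] [654.2 -31.5] [ 96.7 176.8] 9.4 cent [[657.  -30.9]]
yel [ 225   25   57   57 1129] [ 695.6 -168.5] [50.4 55. ] 8.4 cent [[ 702.  -167.2]]
yel [ 214   85   30  121 1492] [ 599.4 -158.3] [127.7  29.6] 9.6 cent [[ 621.  -156.2]]
yel [ 264   85   29  125 1505] [ 605.7 -210.2] [132.5  29.6] 9.9 cent [[ 627.6 -204.7]]
spanner_centre 0.64 [231  28 277 212] [ 627.2 -180.5] [176.2  44.8] 9.4 [199. 202. 200.]
gauge_centre 0.84 [ 32 151 189 255] [524.7 -46.3] [152.5  93. ] 89.3 [151. 156. 159.]
[ 569.99857532 -189.10346271  163.036238  ] 35.71119351311011 [ 0.56350132  0.06680947 -0.16928736]
```

View pics/w6b.png

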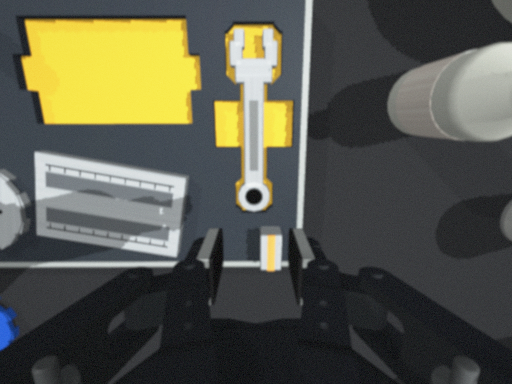

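```bash
python3 - <<'E'
from h import *
goal(453.5,-57,60,-170.5)
E
```

```text
goal d [ 10.26 -14.95   9.36] r [-0.1 -0.1 -0.1]
```

Emit:
play_rows --rows '[{"dx": 0, "dy": -4, "dz": 3, "rx": 0, "ry": 0, "rz": 0, "claw": 85}, {"dx": 0, "dy": -8, "dz": 6, "rx": 0, "ry": 0, "rz": 0, "claw": 85}, {"dx": 3, "dy": -12, "dz": 9, "rx": 0, "ry": 0, "rz": 0, "claw": 85}, {"dx": 7, "dy": -15, "dz": 9.4, "rx": 0, "ry": 0, "rz": 0, "claw": 85}, {"dx": 10.3, "dy": -15, "dz": 9.4, "rx": 0, "ry": 0, "rz": 0, "claw": 85}, {"dx": 10.3, "dy": -15, "dz": 9.4, "rx": 0, "ry": 0, "rz": 0, "claw": 85}, {"dx": 10.3, "dy": -15, "dz": 9.4, "rx": 0, "ry": 0, "rz": 0, "claw": 85}]'

```text
t: 11.55
eef_pos: [453.2, -56.0, 58.2]
tcp_rot: [-0.059, -0.704, -0.059, 0.705]
force: [-0.5, -0.2, 0.1]
opening: 72.5
```

```bash
python3 - <<'E'
from h import *
R,p=rot(); s=readout.sense(); print(p,s['opening'],s['force'])
goal(453.5,-57,30,-170.5)
E
```

```text
[453.17758701 -55.97176757  58.16640538] 72.48253350102705 [-0.48233504 -0.24725523  0.08095376]
goal d [ 2.82  0.11 -0.02] r [0. 0. 0.]
```

Emit:
play_rows --rows '[{"dx": 2, "dy": 0, "dz": 0, "rx": 0, "ry": 0, "rz": 0, "claw": 85}, {"dx": 3, "dy": 0, "dz": 0, "rx": 0, "ry": 0, "rz": 0, "claw": 85}, {"dx": 3.6, "dy": 0, "dz": 0, "rx": 0, "ry": 0, "rz": 0, "claw": 85}, {"dx": 3.9, "dy": 0, "dz": 0, "rx": 0, "ry": 0, "rz": 0, "claw": 85}, {"dx": 4.1, "dy": 0, "dz": 0, "rx": 0, "ry": 0, "rz": 0, "claw": 85}, {"dx": 4.3, "dy": 0, "dz": 0, "rx": 0, "ry": 0, "rz": 0, "claw": 85}]'

```text
t: 12.15
eef_pos: [454.2, -56.4, 17.4]
tcp_rot: [-0.058, -0.704, -0.059, 0.705]
force: [-0.4, 1.0, -0.5]
opening: 72.7
```

Emit:
play_rows --rows '[{"dx": 0.1, "dy": 0, "dz": 0, "rx": 0, "ry": 0, "rz": 0, "claw": 85}, {"dx": 0.2, "dy": 0, "dz": 0, "rx": 0, "ry": 0, "rz": 0, "claw": 85}, {"dx": 0.3, "dy": 0, "dz": 0, "rx": 0, "ry": 0, "rz": 0, "claw": 85}]'

```text
t: 12.45
eef_pos: [454.1, -56.0, 14.4]
tcp_rot: [-0.058, -0.704, -0.059, 0.705]
force: [0.6, 0.5, -0.1]
opening: 72.7
```

Emit:
play_rows --rows '[{"dx": 0.1, "dy": 0, "dz": 0, "rx": 0, "ry": 0, "rz": 0, "claw": 85}, {"dx": 0.2, "dy": 0, "dz": 0, "rx": 0, "ry": 0, "rz": 0, "claw": 85}, {"dx": 0.3, "dy": 0, "dz": 0, "rx": 0, "ry": 0, "rz": 0, "claw": 85}]'

```text
t: 12.75
eef_pos: [453.7, -56.0, 11.0]
tcp_rot: [-0.058, -0.704, -0.059, 0.705]
force: [-0.6, -0.6, 0.5]
opening: 72.9
```

Emit:
play_rows --rows '[{"dx": 0.1, "dy": 0, "dz": 0, "rx": 0, "ry": 0, "rz": 0, "claw": 85}, {"dx": 0.2, "dy": 0, "dz": 0, "rx": 0, "ry": 0, "rz": 0, "claw": 85}]'

```text
t: 12.95
eef_pos: [453.4, -56.1, 8.8]
tcp_rot: [-0.058, -0.704, -0.059, 0.705]
force: [-0.3, -1.0, 2.2]
opening: 72.2
```

Emit:
play_rows --rows '[{"dx": 0.1, "dy": 0, "dz": 0, "rx": 0, "ry": 0, "rz": 0, "claw": 85}, {"dx": 0.2, "dy": 0, "dz": 0, "rx": 0, "ry": 0, "rz": 0, "claw": 85}]'

```text
t: 13.15
eef_pos: [453.5, -56.1, 8.5]
tcp_rot: [-0.058, -0.704, -0.059, 0.705]
force: [-5.9, 1.3, 38.9]
opening: 72.7
```

Emit:
play_rows --rows '[{"dx": 0.1, "dy": 0, "dz": 0, "rx": 0, "ry": 0, "rz": 0, "claw": 85}, {"dx": 0.2, "dy": 0, "dz": 0, "rx": 0, "ry": 0, "rz": 0, "claw": 85}]'

```text
t: 13.35
eef_pos: [453.5, -56.1, 8.4]
tcp_rot: [0.057, 0.705, 0.059, -0.704]
force: [-9.0, 2.1, 64.0]
opening: 72.5
```

Emit:
play_rows --rows '[{"dx": -0.9, "dy": 0, "dz": 0, "rx": 0, "ry": 0, "rz": 0, "claw": 85}, {"dx": -0.9, "dy": 0, "dz": -0.6, "rx": 0, "ry": 0, "rz": 0, "claw": 85}, {"dx": -0.9, "dy": 0, "dz": -1.2, "rx": 0, "ry": 0, "rz": 0, "claw": 85}, {"dx": -0.9, "dy": 0, "dz": -1.8, "rx": 0, "ry": 0, "rz": 0, "claw": 85}, {"dx": -0.9, "dy": 0, "dz": -2.4, "rx": 0, "ry": 0, "rz": 0, "claw": 85}, {"dx": -0.9, "dy": 0.1, "dz": -3.0, "rx": 0, "ry": 0, "rz": 0, "claw": 85}, {"dx": -0.9, "dy": 0.2, "dz": -3.6, "rx": 0, "ry": 0, "rz": 0, "claw": 85}, {"dx": -0.9, "dy": 0.2, "dz": -4.0, "rx": 0, "ry": 0, "rz": 0, "claw": 85}]'

```text
t: 14.15
eef_pos: [493.8, -50.9, 13.3]
tcp_rot: [-0.059, -0.704, -0.059, 0.706]
force: [-2.4, -0.5, -1.3]
opening: 72.4
```

```bash
cat > g.py <<'E'
from h import *
import sys
P=np.array([655,-32.3]); a=np.radians(9.5); ex=np.array([np.cos(a),np.sin(a)]); ey=np.array([-ex[1],ex[0]])
cm,im=measure(sys.argv[1],labels=(('gauge_centre',46),))
R,p=rot(); s=readout.sense(); print(p,s['opening'],s['force'].round(1) if hasattr(s['force'],'round') else s['force'])
print('tcp uv',(p[:2]-P)@ex,(p[:2]-P)@ey)
cv2.imwrite(f'pics/{sys.argv[1]}.png',im[:,:,::-1])
for e in finder.trace('wrist','gauge_centre'):
    if e['p']<.4: continue
    ys,xs=np.nonzero(e['mask']); w=depro(cm,np.c_[xs,ys],46)-P
    u,v=w@ex,w@ey; c=np.abs(u-np.median(u))<25; print('gauge', round(e['p'],2),'v range',v[c].min().round(1),v[c].max().round(1),'u range',u.min().round(1),u.max().round(1))
    far=[u[(v>t)&(v<t+4)].max() for t in np.arange(v.min()+8,v.max()-12,4)]; k=np.polyfit(np.arange(len(far))*4,far,1)
    print('far edge slope deg',np.degrees(np.arctan(-k[0])).round(2),'mean u',np.mean(far).round(1))
E
python3 g.py g1
```

```text
t 14.2 p [494.7 -50.8  13.4]
yel [ 106    0  334    7 2326] [613.5 -40.4] [  2.5 157. ] 9.5 cent [[613.5 -40.1]]
yel [494   0  18  67 782] [ 618.4 -152.5] [29.8  8.2] 23.3 cent [[ 617.  -154.5]]
gauge_centre 0.58 [ 52  34 424 237] [548.4 -35.7] [ 90.8 151. ] 9.5 [130. 135. 138.]
[494.6989024  -50.91428146  13.57147289] 72.70340243803747 [-0.  -0.1 -0.5]
tcp uv -161.17490705929194 8.098314584460542
gauge 0.58 v range -61.0 89.7 u range -151.1 -60.3
far edge slope deg -0.05 mean u -60.5
```

Emit:
play_rows --rows '[{"dx": 0, "dy": 0.2, "dz": -0.6, "rx": 0, "ry": 0, "rz": 0, "claw": 85}, {"dx": 0, "dy": 0.4, "dz": -1.3, "rx": 0, "ry": 0, "rz": 0, "claw": 85}, {"dx": 0, "dy": 0.6, "dz": -2.0, "rx": 0, "ry": 0, "rz": 0, "claw": 85}, {"dx": 0, "dy": 0.8, "dz": -2.6, "rx": 0, "ry": 0, "rz": 0, "claw": 85}, {"dx": 0, "dy": 1.0, "dz": -3.2, "rx": 0, "ry": 0, "rz": 0, "claw": 85}, {"dx": 0, "dy": 1.2, "dz": -3.8, "rx": 0, "ry": 0, "rz": 0, "claw": 85}, {"dx": 0, "dy": 1.4, "dz": -4.4, "rx": 0, "ry": 0, "rz": 0, "claw": 85}, {"dx": 0, "dy": 1.5, "dz": -4.8, "rx": 0, "ry": 0, "rz": 0, "claw": 85}]'

```text
t: 15.1
eef_pos: [543.9, -58.6, 13.6]
tcp_rot: [-0.058, -0.704, -0.058, 0.705]
force: [-5.1, -0.1, 1.7]
opening: 72.5
```

```bash
python3 g.py g2
```

```text
t 15.15 p [544.7 -58.8  13.6]
yel [   50     0   378    33 11593] [655.7 -33.3] [ 13.5 178.4] 9.5 cent [[656.2 -33.2]]
yel [ 440   76   62   92 4035] [ 626.6 -160.1] [46.2 23.7] 9.3 cent [[ 627.7 -159.9]]
gauge_centre 0.79 [ 49  32 425 238] [598.5 -42.9] [ 90.1 150.3] 9.6 [133. 138. 140.]
[544.68596669 -58.74472136  13.67608716] 72.43303317190453 [-0.7  0.5  0.5]
tcp uv -113.16578065061373 -7.874980825050365
gauge 0.79 v range -76.2 74.1 u range -102.5 -12.4
far edge slope deg 0.22 mean u -12.6
```

Emit:
play_rows --rows '[{"dx": 0, "dy": 0, "dz": -0.7, "rx": 0, "ry": 0, "rz": 0, "claw": 85}, {"dx": 0, "dy": 0, "dz": -1.4, "rx": 0, "ry": 0, "rz": 0, "claw": 85}, {"dx": 0, "dy": 0, "dz": -2.1, "rx": 0, "ry": 0, "rz": 0, "claw": 85}, {"dx": 0, "dy": 0, "dz": -2.8, "rx": 0, "ry": 0, "rz": 0, "claw": 85}, {"dx": 0, "dy": 0, "dz": -3.5, "rx": 0, "ry": 0, "rz": 0, "claw": 85}, {"dx": 0, "dy": 0, "dz": -4.2, "rx": 0, "ry": 0, "rz": 0, "claw": 85}, {"dx": 0, "dy": 0, "dz": -4.8, "rx": 0, "ry": 0, "rz": 0, "claw": 85}, {"dx": 0, "dy": 0, "dz": -5.2, "rx": 0, "ry": 0, "rz": 0, "claw": 85}]'

```text
t: 16.05
eef_pos: [594.9, -49.6, 13.3]
tcp_rot: [-0.058, -0.704, -0.059, 0.705]
force: [-3.0, -0.3, -1.4]
opening: 72.6
```

```bash
python3 g.py g3
```

```text
t 16.1 p [595.7 -49.5  13.4]
yel [  77   26  326   13 3923] [700.  -25.6] [  5.2 156.9] 9.5 cent [[699.9 -24.5]]
yel [ 68  98   8  46 176] [644.5  54.6] [22.8  2.6] 5.0 cent [[646.6  54.6]]
yel [401  98  14  61 468] [ 669.5 -119.1] [30.9  4.8] 11.7 cent [[ 671.4 -118.7]]
yel [ 425  182   55   75 2998] [ 624.4 -160.4] [45.3 23.9] 9.5 cent [[ 625.9 -160.1]]
gauge_centre 0.87 [ 69  42 408 237] [648.3 -34.2] [ 87.4 149.9] 9.5 [134. 140. 142.]
[595.56094204 -49.55571343  13.52587959] 72.6670215503208 [-0.   0.1  0.2]
tcp uv -61.47190121972107 -7.208787493341244
gauge 0.87 v range -74.4 72.6 u range -50.6 36.8
far edge slope deg -0.09 mean u 36.5
```

View pics/g3.png

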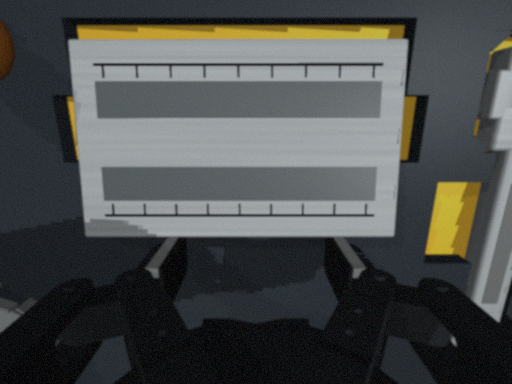

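Emit:
play_rows --rows '[{"dx": 0, "dy": 0, "dz": -0.2, "rx": 0, "ry": 0, "rz": 0, "claw": 85}, {"dx": 0, "dy": 0, "dz": -0.4, "rx": 0, "ry": 0, "rz": 0, "claw": 85}, {"dx": 0, "dy": 0, "dz": -0.6, "rx": 0, "ry": 0, "rz": 0, "claw": 85}, {"dx": 0, "dy": 0, "dz": -0.6, "rx": 0, "ry": 0, "rz": 0, "claw": 85}]'

```text
t: 16.6
eef_pos: [601.8, -48.7, 13.8]
tcp_rot: [0.058, 0.705, 0.058, -0.704]
force: [-0.2, -1.3, -0.1]
opening: 72.8
```

```bash
python3 g.py g4
```

```text
t 16.65 p [601.8 -48.6  13.8]
yel [152  43 228   1 228] [704.5 -37.9] [  0.  111.2] 9.5 cent [[704.5 -37.9]]
yel [ 70 112  19  61 569] [640.5  52.2] [31.7  5.1] 9.5 cent [[641.   52.3]]
yel [391 112  21  60 799] [ 669.2 -117.8] [31.1  7.3] 9.5 cent [[ 669.6 -117.7]]
yel [ 422  195   54   73 2865] [ 623.7 -160.5] [45.3 24.1] 9.4 cent [[ 625.5 -160.2]]
gauge_centre 0.55 [ 70  45 408 232] [655.  -33.7] [ 83.  138.4] 9.5 [139. 145. 148.]
[601.48711119 -48.60946981  13.781914  ] 72.28418022138199 [-0.2  0.5 -0. ]
tcp uv -55.470830677005125 -7.253621057392369
gauge 0.55 v range -70.6 67.7 u range -41.8 41.3
far edge slope deg 0.0 mean u 41.3
```

```bash
python3 - <<'E'
from h import *
goal(530,110,240,-155)
E
```

```text
goal d [-22.62 -16.83   4.42] r [-15.5   0.    0. ]
```

Emit:
play_rows --rows '[{"dx": -2, "dy": 0, "dz": 1, "rx": 0, "ry": 0, "rz": 0, "claw": 85}, {"dx": -7, "dy": 0, "dz": 1, "rx": 0, "ry": 0, "rz": 0, "claw": 85}, {"dx": -12, "dy": -4, "dz": 2, "rx": -5, "ry": 0, "rz": 0, "claw": 75}, {"dx": -16, "dy": -8, "dz": 3, "rx": -10, "ry": 0, "rz": 0, "claw": 75}, {"dx": -20, "dy": -12, "dz": 4, "rx": -15.5, "ry": 0, "rz": 0, "claw": 75}, {"dx": -22.6, "dy": -16.8, "dz": 4.4, "rx": -15.5, "ry": 0, "rz": 0, "claw": 75}, {"dx": -22.6, "dy": -16.8, "dz": 4.4, "rx": -15.5, "ry": 0, "rz": 0, "claw": 75}, {"dx": -22.6, "dy": -16.8, "dz": 4.4, "rx": -15.5, "ry": 0, "rz": 0, "claw": 75}]'

```text
t: 17.55
eef_pos: [530.4, 115.5, 242.4]
tcp_rot: [0.154, 0.691, 0.157, -0.688]
force: [0.6, 0.4, -0.6]
opening: 63.8
```

Emit:
play_rows --rows '[{"dx": 0, "dy": 0, "dz": 0, "rx": 0, "ry": 0, "rz": 0, "claw": 75}, {"dx": 0, "dy": 0, "dz": 0, "rx": 0, "ry": 0, "rz": 0, "claw": 75}]'

```text
t: 17.75
eef_pos: [529.7, 108.2, 239.2]
tcp_rot: [-0.152, -0.69, -0.152, 0.691]
force: [-0.3, 1.1, 0.4]
opening: 63.8
```

```bash
cat > d.py <<'E'
from h import *
import sys
cm,im=measure(sys.argv[1],labels=(('pot',68),('gauge_centre',35)))
def circ(w):
    A=np.c_[2*w,np.ones(len(w))]; 
    for _ in range(6):
        s=np.linalg.lstsq(A,(w**2).sum(1),rcond=None)[0]; r=np.sqrt(s[2]+s[0]**2+s[1]**2)
        e=np.abs(np.hypot(*(w-s[:2]).T)-r); k=e<max(2.,np.percentile(e,85)); w=w[k]; A=A[k]
    return s[:2].round(1),r.round(1)
m=yellow(im); n,l,st,ce=cv2.connectedComponentsWithStats(m)
for i in range(1,n):
    if st[i,4]>800:
        c=max(cv2.findContours((l==i).astype(np.uint8),0,1)[0],key=cv2.contourArea); w=depro(cm,c[:,0],21); print('yel circ',circ(w))
for e in finder.trace('wrist','disc_centre'):
    if e['p']<.4: continue
    c=max(cv2.findContours(e['mask'].astype(np.uint8),0,1)[0],key=cv2.contourArea)
    for z in (46,35): print('disc',round(e['p'],2),z,circ(depro(cm,c[:,0],z)),im[e['mask']].mean(0).round())
R,p=rot(); print('tcp',p,'force',readout.sense()['force'], 'open',readout.sense()['opening'])
E
python3 d.py d1
```

```text
t 17.8 p [529.6 107.9 239. ]
yel [ 215   41   85   90 5983] [625.2 148.8] [105.9 106. ] 22.7 cent [[626.7 150.2]]
yel [328  97  15  26 209] [642.4  45.5] [31.2 10.8] 8.2 cent [[642.8  45.6]]
yel [495 123  17  25 156] [ 710.  -171.4] [34.3 19.8] 43.1 cent [[ 709.5 -171.7]]
yel [446 169  29  35 528] [ 626.4 -161. ] [46.1 22.5] 9.2 cent [[ 626.9 -161. ]]
yel [480 179  27  34 414] [ 634.7 -211.9] [46.7 18.4] 9.6 cent [[ 635.4 -211.7]]
pot 0.92 [308  50 341  84] [669.6  89.5] [30.8 38.3] 57.9 [55. 52. 49.]
pot 0.69 [150   0 509 281] [580.1  11.9] [251.  432.1] 9.5 [ 96. 102. 104.]
gauge_centre 0.82 [  0 267  81 333] [211.9 323.4] [ 95.9 109.1] 12.9 [117.  75. 147.]
gauge_centre 0.71 [327  77 467 176] [653.9 -32.2] [ 91.2 154.1] 9.8 [204. 209. 211.]
gauge_centre 0.7 [379 345 428 381] [ 329.1 -248.5] [99.6 47.9] 62.8 [178. 120. 139.]
yel circ (array([624.8, 149.3]), np.float64(52.9))
disc 0.96 46 (array([500.2,  95.2]), np.float64(49.8)) [197. 202. 204.]
disc 0.96 35 (array([497.3,  93.9]), np.float64(51.4)) [197. 202. 204.]
disc 0.91 46 (array([339.8, 138.5]), np.float64(41.6)) [ 47. 100. 209.]
disc 0.91 35 (array([332. , 138.6]), np.float64(42.9)) [ 47. 100. 209.]
tcp [529.65261465 108.2576313  239.0265774 ] force [-0.22900201  0.60568216 -0.49036849] open 64.16383012058886
```

View pics/d1.png

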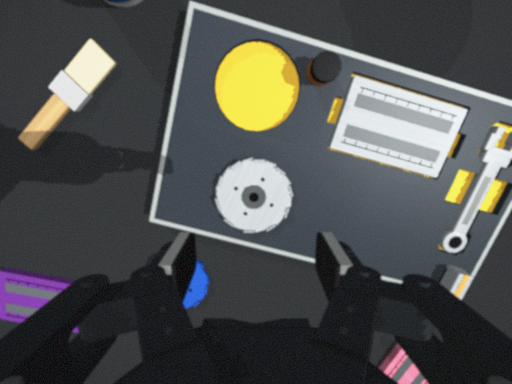

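```bash
python3 - <<'E'
from h import *
goal(439.6,69,16,-156.6)
E
```

```text
goal d [22.33 -0.2   9.75] r [1.5 0.2 0. ]
```

Emit:
play_rows --rows '[{"dx": 1, "dy": -0.3, "dz": 4, "rx": 1.5, "ry": 0, "rz": 0, "claw": 75}, {"dx": 3, "dy": -0.3, "dz": 8, "rx": 1.5, "ry": 0, "rz": 0, "claw": 75}, {"dx": 7, "dy": -0.3, "dz": 9.7, "rx": 1.5, "ry": 0, "rz": 0, "claw": 75}, {"dx": 11, "dy": -0.3, "dz": 9.7, "rx": 1.5, "ry": 0, "rz": 0, "claw": 75}, {"dx": 15, "dy": -0.3, "dz": 9.7, "rx": 1.5, "ry": 0, "rz": 0, "claw": 75}, {"dx": 19, "dy": -0.3, "dz": 9.7, "rx": 1.5, "ry": 0, "rz": 0, "claw": 75}, {"dx": 21.5, "dy": -0.3, "dz": 9.7, "rx": 1.5, "ry": 0, "rz": 0, "claw": 75}, {"dx": 22.3, "dy": -0.3, "dz": 9.7, "rx": 1.5, "ry": 0, "rz": 0, "claw": 75}]'

```text
t: 18.75
eef_pos: [438.4, 70.2, 14.1]
tcp_rot: [-0.143, -0.69, -0.144, 0.695]
force: [-0.3, 0.5, 0.3]
opening: 64.0
```

Emit:
play_rows --rows '[{"dx": 0, "dy": 0, "dz": 0, "rx": 0, "ry": 0, "rz": 0, "claw": 75}, {"dx": 0, "dy": 0, "dz": 0, "rx": 0, "ry": 0, "rz": 0, "claw": 75}]'

```text
t: 18.95
eef_pos: [440.1, 70.8, 16.8]
tcp_rot: [-0.143, -0.692, -0.144, 0.693]
force: [-0.4, 0.3, 0.4]
opening: 64.0
```

```bash
python3 d.py d2 | grep -v gauge
```

```text
t 19.0 p [440.5  71.1  17.3]
disc 0.89 46 (array([499.2,  95.3]), np.float64(49.4)) [174. 181. 183.]
disc 0.89 35 (array([498.9,  95.2]), np.float64(53.6)) [174. 181. 183.]
disc 0.83 46 (array([350.7, 130.4]), np.float64(25.6)) [ 38.  83. 177.]
disc 0.83 35 (array([337.5, 132.8]), np.float64(27.4)) [ 38.  83. 177.]
tcp [440.58949638  71.51318555  17.6151845 ] force [-0.7363478  -0.13699961 -0.00727009] open 63.852798810713736
```

Emit:
play_rows --rows '[{"dx": 0.25, "dy": 0, "dz": -0.7, "rx": 0, "ry": 0, "rz": 0, "claw": 75}, {"dx": 0.25, "dy": 0, "dz": -1.4, "rx": 0, "ry": 0, "rz": 0, "claw": 75}, {"dx": 0.25, "dy": 0, "dz": -2.2, "rx": 0, "ry": 0, "rz": 0, "claw": 75}, {"dx": 0.25, "dy": 0, "dz": -3.0, "rx": 0, "ry": 0, "rz": 0, "claw": 75}, {"dx": 0.25, "dy": 0, "dz": -4.0, "rx": 0, "ry": 0, "rz": 0, "claw": 75}, {"dx": 0.25, "dy": 0, "dz": -5.0, "rx": 0, "ry": 0, "rz": 0, "claw": 75}, {"dx": 0.25, "dy": 0, "dz": -5.8, "rx": 0, "ry": 0, "rz": 0, "claw": 75}, {"dx": 0.25, "dy": 0, "dz": -6.3, "rx": 0, "ry": 0, "rz": 0, "claw": 75}]'

```text
t: 19.95
eef_pos: [498.8, 97.0, 14.2]
tcp_rot: [-0.144, -0.692, -0.144, 0.693]
force: [-2.2, -0.8, 0.9]
opening: 63.9
```

Emit:
play_rows --rows '[{"dx": 0, "dy": 0, "dz": -0.2, "rx": 0, "ry": 0, "rz": 0, "claw": 75}, {"dx": 0, "dy": 0, "dz": -0.2, "rx": 0, "ry": 0, "rz": 0, "claw": 75}]'

```text
t: 20.15
eef_pos: [499.9, 97.5, 14.2]
tcp_rot: [-0.144, -0.692, -0.144, 0.693]
force: [0.1, -0.8, 0.2]
opening: 64.2
```

```bash
cat >> d.py <<'E'
for e in finder.trace('wrist','disc_centre'):
    c=max(cv2.findContours(e['mask'].astype(np.uint8),0,1)[0],key=cv2.contourArea); q=circ(depro(cm,c[:,0],46))[0]
    if np.hypot(*(q-[624.8,149.2]))<150:
        d=np.array([624.8,149.2])-q; t=R[:2,:2+1]; print('need tool dy,dz mm',(R.T@np.r_[d,0])[1:].round(1)); break
E
python3 d.py d3 | grep -v gauge
```

```text
t 20.2 p [499.9  97.5  14.2]
yel [ 149    0  217   61 8993] [599.9 138.6] [ 26.  102.4] 23.5 cent [[603.6 139.5]]
yel [457   0  35  56 800] [643.3  43.2] [24.6  6.9] 9.6 cent [[643.3  43.2]]
yel circ (array([620.5, 147.3]), np.float64(48.3))
disc 0.76 46 (array([546. , 116.1]), np.float64(49.3)) [161. 167. 169.]
disc 0.76 35 (array([544.6, 115.5]), np.float64(53.5)) [161. 167. 169.]
disc 0.72 46 (array([402.1, 148.1]), np.float64(12.1)) [ 28.  65. 140.]
disc 0.72 35 (array([388.3, 150.3]), np.float64(13.1)) [ 28.  65. 140.]
tcp [499.77078668  97.30547874  14.29121885] force [-0.61001975 -0.52790559 -0.384791  ] open 64.31108923793418
need tool dy,dz mm [  1.  -85.5]
```

Emit:
play_rows --rows '[{"dx": 0, "dy": 0.05, "dz": -0.8, "rx": 0, "ry": 0, "rz": 0, "claw": 75}, {"dx": 0, "dy": 0.1, "dz": -1.7, "rx": 0, "ry": 0, "rz": 0, "claw": 75}, {"dx": 0, "dy": 0.1, "dz": -2.6, "rx": 0, "ry": 0, "rz": 0, "claw": 75}, {"dx": 0, "dy": 0.1, "dz": -3.5, "rx": 0, "ry": 0, "rz": 0, "claw": 75}, {"dx": 0, "dy": 0.1, "dz": -4.4, "rx": 0, "ry": 0, "rz": 0, "claw": 75}, {"dx": 0, "dy": 0.1, "dz": -5.3, "rx": 0, "ry": 0, "rz": 0, "claw": 75}, {"dx": 0, "dy": 0.1, "dz": -6.2, "rx": 0, "ry": 0, "rz": 0, "claw": 75}, {"dx": 0, "dy": 0.1, "dz": -7.0, "rx": 0, "ry": 0, "rz": 0, "claw": 75}]'

```text
t: 21.2
eef_pos: [564.9, 124.6, 14.1]
tcp_rot: [-0.144, -0.692, -0.144, 0.693]
force: [-2.3, -0.1, 1.9]
opening: 63.9
```

Emit:
play_rows --rows '[{"dx": 0, "dy": 0, "dz": -0.4, "rx": 0, "ry": 0, "rz": 0, "claw": 75}, {"dx": 0, "dy": 0, "dz": -0.7, "rx": 0, "ry": 0, "rz": 0, "claw": 75}, {"dx": 0, "dy": 0, "dz": -1.0, "rx": 0, "ry": 0, "rz": 0, "claw": 75}, {"dx": 0, "dy": 0, "dz": -1.0, "rx": 0, "ry": 0, "rz": 0, "claw": 75}]'

```text
t: 21.6
eef_pos: [573.8, 128.5, 14.1]
tcp_rot: [-0.144, -0.692, -0.144, 0.693]
force: [0.4, 0.2, -0.2]
opening: 63.8
```

```bash
python3 d.py d4 | grep -v gauge
```

```text
t 21.65 p [573.7 128.4  14.1]
yel [ 164   31  175   66 1767] [660.1 168.6] [25.1 89. ] 29.4 cent [[664.9 169.3]]
yel [428 162  32  56 567] [642.2  42. ] [32.4  5.7] 9.5 cent [[642.9  42.1]]
pot 0.79 [379  51 512 144] [667.6  93.7] [31.4 45.5] 37.1 [50. 46. 43.]
yel circ (array([626.6, 149.7]), np.float64(50.8))
disc 0.88 46 (array([618.7, 146.5]), np.float64(48.0)) [173. 179. 182.]
disc 0.88 35 (array([617.2, 145.8]), np.float64(52.1)) [173. 179. 182.]
tcp [573.36812775 128.22380954  14.1605739 ] force [ 0.36900141 -0.12117574  0.15634781] open 64.27837174165072
need tool dy,dz mm [-0.  -6.7]
```

Another ~5 mm to let the trailing edge drop.

Emit:
play_rows --rows '[{"dx": 0, "dy": 0, "dz": -0.2, "rx": 0, "ry": 0, "rz": 0, "claw": 75}, {"dx": 0, "dy": 0, "dz": -0.4, "rx": 0, "ry": 0, "rz": 0, "claw": 75}, {"dx": 0, "dy": 0, "dz": -0.55, "rx": 0, "ry": 0, "rz": 0, "claw": 75}, {"dx": 0, "dy": 0, "dz": -0.55, "rx": 0, "ry": 0, "rz": 0, "claw": 75}]'

```text
t: 22.25
eef_pos: [578.9, 130.7, 14.1]
tcp_rot: [-0.144, -0.692, -0.144, 0.693]
force: [-0.0, -0.2, 0.0]
opening: 64.0
```

```bash
python3 d.py d5 | grep -v gauge
```

```text
t 22.3 p [578.7 130.6  14.1]
yel [215  44  68  15 272] [670.1 172.7] [ 4.1 33.2] 32.4 cent [[668.4 176.1]]
yel [285  49  46  30 168] [676.  142.4] [26.1  3.3] 88.8 cent [[676.3 146.2]]
yel [426 172  32  55 544] [642.   41.9] [32.2  5.7] 9.5 cent [[642.6  42. ]]
pot 0.56 [377  71 511 155] [670.   94.4] [30.7 46.7] 20.2 [54. 49. 45.]
disc 0.61 46 (array([624.6, 148.9]), np.float64(45.5)) [178. 184. 186.]
disc 0.61 35 (array([623.1, 148.3]), np.float64(49.4)) [178. 184. 186.]
tcp [578.37528028 130.42675566  14.05999805] force [-0.682482    0.21620299  0.47274101] open 63.88242801771606
need tool dy,dz mm [-0.2 -0.3]
```

View pics/d5.png

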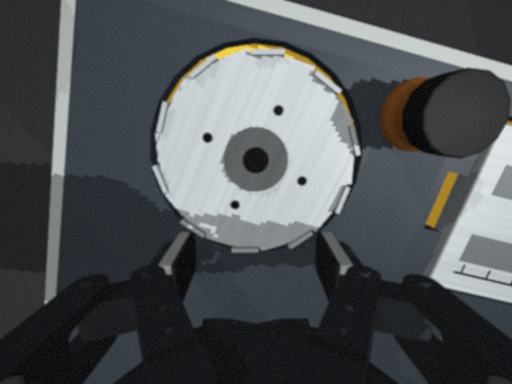

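Emit:
play_rows --rows '[{"dx": -1, "dy": 0, "dz": 0.5, "rx": 0, "ry": 0, "rz": 0, "claw": 75}, {"dx": -5, "dy": 0, "dz": 2, "rx": 2, "ry": 0, "rz": 0, "claw": 75}, {"dx": -10, "dy": 2, "dz": 3, "rx": 6, "ry": 0, "rz": 0, "claw": 75}, {"dx": -15, "dy": 6, "dz": 4, "rx": 10, "ry": 0, "rz": 0, "claw": 75}, {"dx": -20, "dy": 9, "dz": 4, "rx": 13, "ry": 0, "rz": 0, "claw": 75}, {"dx": -25, "dy": 12, "dz": 4, "rx": 13, "ry": 0, "rz": 0, "claw": 75}, {"dx": -25, "dy": 12, "dz": 4, "rx": 13, "ry": 0, "rz": 0, "claw": 75}, {"dx": -25, "dy": 12, "dz": 4, "rx": 13, "ry": 0, "rz": 0, "claw": 75}]'

```text
t: 23.3
eef_pos: [593.0, -0.5, 269.8]
tcp_rot: [0.064, 0.707, 0.062, -0.701]
force: [0.6, -0.5, -0.8]
opening: 63.8
```

Emit:
play_rows --rows '[{"dx": 0, "dy": 0, "dz": 0, "rx": 0, "ry": 0, "rz": 0, "claw": 75}, {"dx": 0, "dy": 0, "dz": 0, "rx": 0, "ry": 0, "rz": 0, "claw": 75}]'

```text
t: 23.5
eef_pos: [588.8, 5.6, 263.0]
tcp_rot: [-0.064, -0.702, -0.066, 0.706]
force: [-0.5, 0.3, 0.1]
opening: 64.1
```

```bash
python3 d.py d6; python3 - <<'E'
from h import *
measure('d7',labels=(('spanner_centre',34),('applicator',57)))
E
```

```text
t 23.55 p [588.8   5.7 262.7]
yel [235  86 117   4 170] [702.  -25.7] [  2.7 156.2] 9.9 cent [[701.8 -25.1]]
yel [380  93  33  24 284] [ 705.9 -167.1] [29.7 42.3] 7.6 cent [[ 708.8 -168.7]]
yel [227 111   9  25 210] [641.   48.9] [32.5 11.2] 9.0 cent [[641.7  49.2]]
yel [361 146  22  32 594] [ 624.8 -158.3] [45. 27.] 10.4 cent [[ 625.2 -158.4]]
yel [397 146  21  32 510] [ 634.1 -208.9] [45.  23.4] 9.9 cent [[ 634.2 -208.9]]
pot 0.81 [186  77 220 106] [671.8  84.8] [36.1 30.7] 71.0 [49. 45. 43.]
pot 0.56 [372  98 415 226] [ 629.1 -160.9] [162.3  46.3] 9.5 [181. 185. 183.]
gauge_centre 0.96 [370 333 408 381] [ 307.7 -277.3] [118.1  57.1] 46.4 [186. 137. 158.]
gauge_centre 0.81 [238  91 354 159] [654.3 -33.9] [ 90.  149.2] 9.5 [189. 195. 198.]
gauge_centre 0.57 [  0 328  80 340] [243.6 366.5] [14.5 36.7] 50.2 [ 99.  54. 128.]
disc 0.94 46 (array([624. , 143.3]), np.float64(48.2)) [192. 198. 199.]
disc 0.94 35 (array([623.1, 147. ]), np.float64(49.6)) [192. 198. 199.]
tcp [589.33997497   5.24120856 262.93269483] force [ 0.47300855 -0.09866578  0.11005037] open 64.03438126153941
need tool dy,dz mm [-5.7 -1.9]
t 23.8 p [589.7   4.9 263.4]
yel [234  87 117   4 183] [701.8 -25.6] [  2.9 156.4] 10.0 cent [[701.  -20.5]]
yel [379  94  32  23 285] [ 706.2 -166.9] [28.7 41.4] 10.5 cent [[ 709.6 -169.1]]
yel [226 112   9  24 193] [641.1  49.2] [31.2 11. ] 9.4 cent [[641.4  48.6]]
yel [360 146  22  33 589] [ 624.9 -158.4] [46.3 27. ] 9.3 cent [[ 625.6 -158.3]]
yel [396 147  21  32 516] [ 633.5 -209.2] [45.3 23.4] 9.8 cent [[ 633.8 -209.1]]
spanner_centre 0.61 [370  99 416 226] [ 627.8 -178.8] [175.7  49.1] 9.8 [183. 187. 186.]
applicator 0.85 [384 235 403 270] [ 508.9 -212.7] [52.3 34.2] 10.6 [163. 157. 139.]
```

View pics/d6.png

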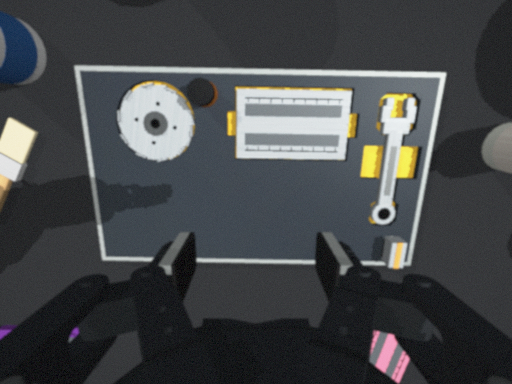

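```bash
python3 -c "
from workcell import ctrl,readout
print(readout.sense()['t'],ctrl.hand_in())"
```

```text
the job is handed in; nothing more can be done
23.9 None
```

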